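Clamp a hull plank in the scarf jig with the breakaway wrench

TASK

Gently slide the pine plank along its jig until its end butts fully home against the steel stop, without ramming it. Then pull the green-handled breakaway wrench clockwise (seen from above) to tighten the clamp bolt until the wrench gives way and its handle stays bent; stop there, without pulling on past it and overtightening the bolt. Leave the plank clamped home and everything else where it was.

Things in the scene. Friction and masses are not known exactly. Their poses are not given: they have to be found in the camera images.
- jig: Clamping jig fixed to the bench; origin on the bench top under the clamp bolt's axis, z up. Dark wooden bed 150 mm (x), y = -205 to +135 mm, top at z = 20. The plank slides along jig y in a 65 mm channel between wooden rails (|x| = 32.5 to 48.5, y = -110 to +105, tops at z = 36). A steel bridge crosses it at |y| < 20, |x| < 72, top at z = 107.
- plank_center (a point): Centre of the loose pale pine plank, 60 x 220 x 30 mm, 0.2 kg; y along its length, z up. It lies on the bed in the channel (centre 35 mm above the bench), 25 to 60 mm short of the stop. Fully home its centre is at y = -10 mm in the jig's frame and its free end at y = -120, beyond the rails. It slides with a push of about 1 to 3 N.
- bolt_axis (a point): Point on the vertical axis of the clamp bolt, 135 mm above the bench, the height of the handle's centre line. Clockwise from above (handle swinging towards the jig's +x) tightens. The bolt turns easily (about 2 N at the grip) for 0.4 to 0.65 rad, how far cannot be seen, then seats; the load climbs over a further 0.12 rad to about 12 N at the grip, where the wrench breaks away.
- handle_grip (a point): Point on the centre line of the wrench's green grip, 180 mm from the bolt axis while the wrench is straight, 135 mm above the bench; x points outward along the handle, z up. The grip is a level cylinder of 26 mm diameter, from 45 mm inward to 40 mm outward of this point. The wrench is captive on the bolt and turns about its axis; at the start it points roughly to the jig's +y.
- click (a joint): The wrench's breakaway joint, a vertical pin on the wrench 30 mm from the bolt axis (rad). 0: straight, held so until it breaks away at a moment of about 1.9 N m about the pin; grows as the handle bends clockwise; the resistance falls to nothing at 0.2, beyond which it snaps over by itself to its stop at 0.3 and stays bent.
- wind (a joint): Elastic wind-up of the seated bolt (rad), 0.05 rad for each N m of tightening moment about the bolt axis: about 0.11 when the wrench breaks away. Above 0.22 (4.4 N m, about 25 N at the grip) the bolt is overtightened.
- jar_center (a point): Bystander: white jar with a copper lid, 60 mm in diameter, 75 mm high; its centre.
- mallet: Bystander: small wooden hammer lying on the bench, 240 mm long; origin under its middle.
- offcut_center (a point): Bystander: plywood offcut 50 x 90 x 32 mm lying on the bench; its centre.
- stop: Dark steel end stop of the jig, 100 x 25 x 45 mm. Origin in the middle of the channel on the face that the plank must butt against: 100 mm along the jig's +y from the bolt axis, 35 mm above the bench; axes as the jig's. The stop's top is 65 mm above the bench.
- pad_face (a point): Middle of the lower face of the black rubber clamp pad under the bridge, on the bolt axis; about 1 to 3 mm above the plank's top at the start. It comes down on the plank as the bolt is tightened.
Things that resemble listed ones, but are neither listed nor needed, are in the scene too. Leave any blue or turquoise look-alike of the part that bears plank_center alone.

How it is judged:
By the outcome, as a careful person would: the job done as asked, in the order asked, and still so for the second after the job is handed in, with the robot touching nothing.
It also fails if it takes over 67 s, if anything falls off the work surface, if the arm or the gripper's body presses on something with over 40 N, if the wrist force passes 120 N, or if a joint passes its speed limit or range.

ROBOT

A 6-joint arm with a two-finger parallel gripper is mounted at the origin on the work surface. World frame = base frame: x ahead of the robot, y to its left, z up, the work surface at z = 0. Lengths are in m, angles in rad, forces in N, time in s.
With the tool pointing down it reaches from about 0.325 to 1 m from the base axis. Payload 5.1 kg.
Tool frame: the origin (TCP) lies on the centre line of the jaws, within the pads' length; the fingertips stand 22 mm ahead of it and the grasp point (between the pads) lies 3 mm ahead of it; x points along the fingers, y is the direction in which the jaws open and shut, and the axes are right-handed (so a half turn about x gives the same grasp; the last joint's range is limited). The gripper opens to 85 mm and grips with 20 to 120 N. Pads are 22 mm wide; open, the fingers measure 114 mm over their backs; the gripper's body (76 mm by 85 mm) begins 54 mm behind the grasp point. The pads swing forward as they close: fully open they stand 13 mm farther back than shut.
Start: joints at [-0.083, 0.124, 1.65, -0, 1.367, -0.083], TCP at [0.65, -0, 0.253] pointing down, gripper open.
Joint ranges: [-2.61, 2.61], [-1.02, 2.33], [0.03, 2.71], [-1.35, 4.49], [0.32, 2.68], [-2.91, 2.91]. Speed limits (rad/s): [2.57, 2.57, 3.14, 3.14, 3.14, 3.14].

INTERFACE

Orientations are given as a rotation vector (axis times angle).
In Python, from rig import env, cams, workorder gives the robot as it stands. The module is installed in compiled form; this text tells all that it offers.
- The arm moves only by the tool jog_arm, never from a script. Its argument "commands" is a list that holds one entry, the list of rows, each a list of 4 numbers: the shift along the tool's x, y, z in mm, then the turn about the tool's x in rad. In form: [[[tx, ty, tz, yaw], ...]]. A call has exactly 10 rows; each row shifts and turns the commanded pose from where the row before left it, along the tool's axes as they then stand; what a row does not reach is not made up. A row lasts 1/8 s, in which the tool goes at most 62.5 mm and 10.7 degrees, less where a joint would pass 70% of its speed; a pose out of reach is approached as far as the arm can. A call with a gripper value outside its range is refused whole. "fingers" is the closure in counts, from 0 (fully open) to 255 (shut), set as the call begins (left out, the last holds). The fingers move at their own pace and stop on an object; "squeeze" is the grip in N (left out, the last holds). Time passes only in rows, so rows that do not move let the fingers close, or fill a call up. It gives the time, the measured TCP pose, the force and the opening at its end, in the units of the state.
- env.state(): the state, without advancing time (a new reading comes with each control period).
- cams.grab_frame(name): name is "scene" or "side" or "wrist"; returns the picture (400x640x3 uint8, red, green, blue); there is no depth.
- cams.get_calibration(name): a dict with "fx", "fy", "cx", "cy" (pixels), "k1" (the pictures are not rectified: a ray, as slopes to the right and down, at radius r is drawn at 1 + k1 r^2 times it, then the intrinsics apply), "R" (3x3) and "t" (3): a world point X has camera coordinates R X + t. Camera axes: x right, y down, z forward; pixel columns grow to the right and rows downward; lengths in m; the calibration is good to about 2 mm. A picture is of the moment at which its call begins: read the wrist's pose just before it. get_calibration takes no time and is no camera call; for the wrist camera it gives the pose at the moment of the call.
- workorder.sign_off(): hands the job in, once; it reports no verdict.
The state is a dict: "clock": time; "joint_pos": joint angles; "qd": joint speeds; "tau": joint torques, N m; "position": TCP position; "tool_rot": TCP orientation; "force": force on the tool from outside, world axes, zero at the start; "torque": the same for the moment, N m; "finger_gap": finger opening in m.
Only numpy, scipy, OpenCV 4.12 (cv2) and the standard library are available. Lean on these libraries where they do the work, as an engineer would, in place of code of your own. Each camera call takes 0.05 s, during which the arm holds its last target.

## Working session

There is one attempt and no reset: what is moved stays moved. The work goes in short steps, Python scripts to look and compute and a tool call to move; the robot and the scene stay as the last step left them, time stands still between calls to the robot, and variables do not carry over. Pictures are saved under pics/ and viewed, and the job is handed in when it is done.

Besides the shell and the picture viewer there is one more tool, called in YAML: its name, and indented under it one key for each argument. jog_arm: Moves the arm, as the interface text tells. Its arguments: {"type":"object","properties":{"commands":{"type":"array"},"fingers":{"type":"number"},"squeeze":{"type":"number"}},"required":["commands"]}

```bash
mkdir -p pics; python3 - <<'E'
from rig import env,cams,workorder
import cv2
print(env.state())
for n in ["scene","side","wrist"]:
    f=cams.grab_frame(n); cv2.imwrite(f"pics/{n}0.png",cv2.cvtColor(f,cv2.COLOR_RGB2BGR)); print(n,cams.get_calibration(n))
E
```

```text
{'clock': 0.0, 'joint_pos': array([-8.26034982e-02,  1.24496516e-01,  1.65169925e+00,  6.38434550e-07,
        1.36751518e+00, -8.25772279e-02]), 'qd': array([-7.55306352e-04, -5.65871544e-04, -9.48094174e-04, -2.33281152e-04,
       -1.82914272e-03,  5.47386307e-05]), 'tau': array([ 3.96925461e-04, -4.23608243e+01, -3.65454090e+01,  2.94756808e-05,
        6.89593100e-03,  2.82237529e-06]), 'position': array([6.49420151e-01, 1.68243773e-05, 2.52043614e-01]), 'tool_rot': array([ 1.20834934,  1.2108707 , -1.21069052]), 'force': array([ 0.59252035, -0.34393546, -0.82370521]), 'torque': array([-0.06065471, -0.00471364,  0.02049614]), 'finger_gap': 0.08534738369699535}
scene {'fx': 429.53889567200343, 'fy': 429.53889567200343, 'cx': 328.41416871695026, 'cy': 197.23112647025317, 'k1': 0.0032798792372987396, 'R': array([[ 0.02996136,  0.99952388,  0.00737056],
       [ 0.84760798, -0.02149794, -0.53018729],
       [-0.5297764 ,  0.02213248, -0.84784852]]), 't': array([ 0.01863939, -0.34512156,  1.62363999])}
side {'fx': 373.35228389091174, 'fy': 373.35228389091174, 'cx': 315.1233213457999, 'cy': 198.41458924587863, 'k1': -0.0652573071901189, 'R': array([[ 0.94023784, -0.34024755,  0.01357988],
       [-0.24829019, -0.71232417, -0.65646497],
       [ 0.23303388,  0.61386145, -0.75423427]]), 't': array([-0.4926215 ,  0.18618174,  0.92989476])}
wrist {'fx': 301.8586385184885, 'fy': 301.8586385184885, 'cx': 319.287273355645, 'cy': 198.79188045965023, 'k1': -0.015783418565015223, 'R': array([[ 9.99994733e-01, -7.22089874e-04, -3.16428644e-03],
       [ 2.21134339e-04, -9.57513448e-01,  2.88388538e-01],
       [-3.23808926e-03, -2.88387718e-01, -9.57508245e-01]]), 't': array([-0.64890913, -0.0379183 ,  0.38042043])}
```

View pics/scene0.png

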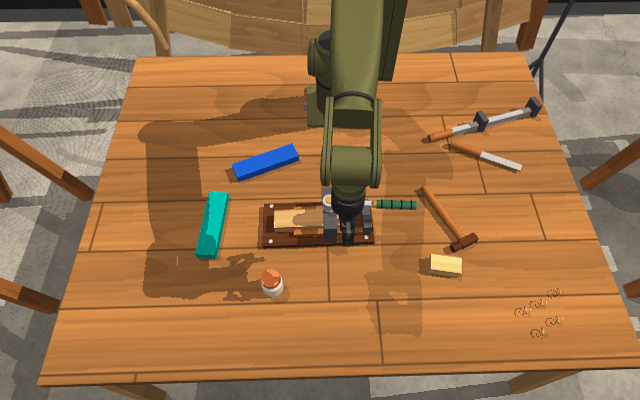

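View pics/side0.png

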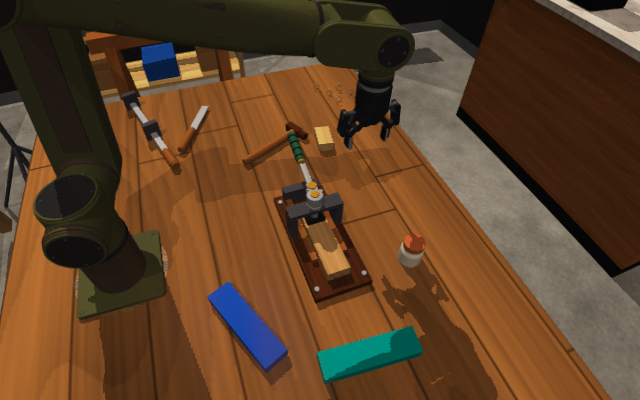

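View pics/wrist0.png

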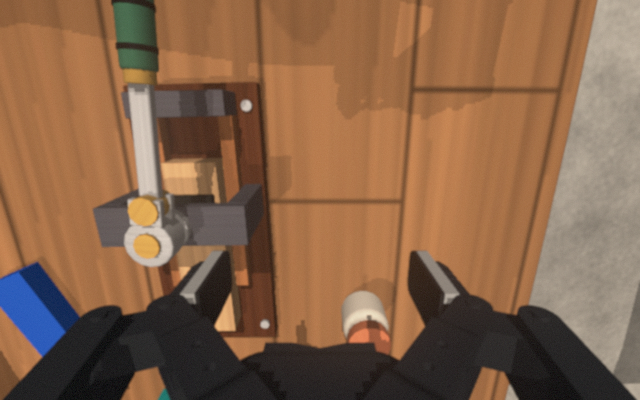

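The scene view shows the jig at about (320,222), with the wrench pointing right, i.e. world +y, and its green grip at (395,204). The pale plank is at (300,220). The blue (265,162) and turquoise (212,225) bars are look-alikes to avoid. The offcut is at (446,265), the mallet at (448,220) and the jar at (272,283).

```bash
cat > h.py <<'E'
import numpy as np,cv2
from rig import env,cams
def und(c,p):
    K=np.array([[c['fx'],0,c['cx']],[0,c['fy'],c['cy']],[0,0,1]])
    return cv2.undistortPoints(np.array(p,float).reshape(-1,1,2),K,np.array([c['k1'],0,0,0,0.]))[:,0]
def rays(c,p):
    u=und(c,p); d=np.c_[u,np.ones(len(u))]@c['R']; o=-c['R'].T@c['t']; return o,d
def onz(c,p,z):
    o,d=rays(c,p); return o+d*((z-o[2])/d[:,2])[:,None]
def proj(c,X):
    X=np.atleast_2d(X)@c['R'].T+c['t']; K=np.array([[c['fx'],0,c['cx']],[0,c['fy'],c['cy']],[0,0,1]])
    return cv2.projectPoints(X.reshape(-1,1,3),np.zeros(3),np.zeros(3),K,np.array([c['k1'],0,0,0,0.]))[0][:,0]
def crop(src,dst,x0,y0,x1,y1,s):
    im=cv2.imread(src)[y0:y1,x0:x1]; cv2.imwrite(dst,cv2.resize(im,None,fx=s,fy=s,interpolation=cv2.INTER_CUBIC))
def shot(n,tag):
    c=cams.get_calibration(n); f=cams.grab_frame(n); cv2.imwrite(f"pics/{n}{tag}.png",f[:,:,::-1]); return c,f
E
python3 -c "
from h import *
crop('pics/side0.png','pics/side0c.png',230,120,430,270,4)
crop('pics/scene0.png','pics/scene0c.png',250,180,490,300,3)
crop('pics/wrist0.png','pics/wrist0c.png',60,0,300,350,1.7)
"
```

```text
(no output)
```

View pics/side0c.png

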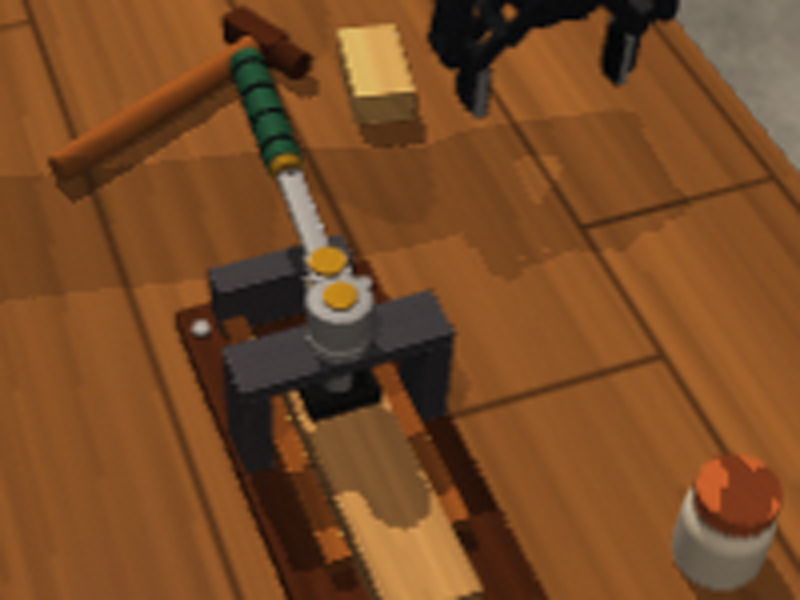

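View pics/scene0c.png

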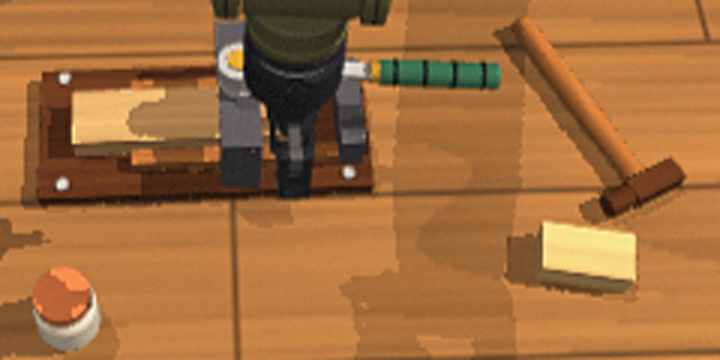

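View pics/wrist0c.png

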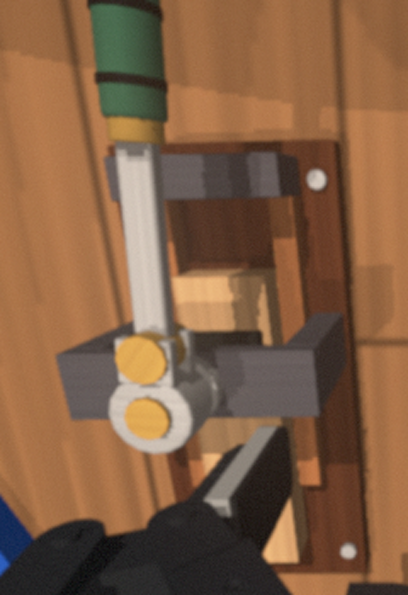

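```bash
python3 - <<'E'
from h import *
cal={n:cams.get_calibration(n) for n in ['scene','side','wrist']}
im={n:cv2.imread(f'pics/{n}0.png') for n in cal}
# screws: bright low-sat blobs
for n,box in [('scene',(255,195,380,250)),('side',(265,190,380,310)),('wrist',(230,80,290,340))]:
    x0,y0,x1,y1=box; h=cv2.cvtColor(im[n],cv2.COLOR_BGR2HSV)[y0:y1,x0:x1]
    m=((h[...,1]<50)&(h[...,2]>165)).astype(np.uint8)
    k,l,s,c=cv2.connectedComponentsWithStats(m)
    for i in range(1,k):
        if 4<=s[i,4]<200:
            p=c[i]+[x0,y0]; print(n,p.round(1),s[i,4],onz(cal[n],[p],.022).round(4))
# yellow caps, green
for n in cal:
    h=cv2.cvtColor(im[n],cv2.COLOR_BGR2HSV)
    m=((h[...,0]>65)&(h[...,0]<82)&(h[...,1]>80)).astype(np.uint8)
    k,l,s,c=cv2.connectedComponentsWithStats(m)
    for i in range(1,k):
        if s[i,4]>30: print('green',n,c[i].round(1),s[i],onz(cal[n],[c[i]],.135).round(4))
    m=((h[...,0]>18)&(h[...,0]<26)&(h[...,1]>190)&(h[...,2]>150)).astype(np.uint8)
    k,l,s,c=cv2.connectedComponentsWithStats(m)
    for i in range(1,k):
        if s[i,4]>12: print('yel',n,c[i].round(1),s[i],onz(cal[n],[c[i]],.15).round(4))
E
```

```text
scene [325.8 200.2] 44 [[ 0.4311 -0.0402  0.022 ]]
scene [367.8 202.5] 28 [[0.4433 0.0936 0.022 ]]
scene [270.9 205.9] 8 [[ 0.4478 -0.2149  0.022 ]]
scene [366. 237.] 9 [[0.5657 0.0787 0.022 ]]
scene [270.2 241. ] 10 [[ 0.5715 -0.2119  0.022 ]]
side [310.  195.2] 28 [[0.5327 0.0683 0.022 ]]
side [279.5 201.5] 4 [[0.4427 0.0745 0.022 ]]
side [316.2 288.2] 6 [[ 0.4484 -0.2152  0.022 ]]
wrist [245.9 105.3] 81 [[0.5672 0.076  0.022 ]]
wrist [264.3 324.2] 46 [[ 0.5722 -0.2155  0.022 ]]
green scene [383.5 203.8] [377 200  14   8  92] [[0.517  0.1237 0.135 ]]
green scene [401.5 204.4] [392 201  19   8 134] [[0.5203 0.1754 0.135 ]]
green scene [413.8 204.9] [412 202   5   7  32] [[0.5231 0.2106 0.135 ]]
yel scene [328.4 199.4] [326 197   5   6  23] [[ 0.5074 -0.0349  0.15  ]]
green side [294.9 145.9] [288 132  16  29 202] [[0.5206 0.1632 0.135 ]]
yel side [311.3 184.6] [308 182   8   6  40] [[ 0.5095 -0.0061  0.15  ]]
yel side [314.5 193.5] [311 191   8   6  36] [[ 0.5069 -0.0367  0.15  ]]
```

```bash
python3 - <<'E'
from h import *
cal={n:cams.get_calibration(n) for n in ['scene','side','wrist']}
b=np.array([.5067,-.0346])
for n,pts in [('scene',[(376.5,204),(417,205)]),('side',[(301.5,159),(290.5,132)]),('wrist',[(139.5,71),(141,84)])]:
    for p in pts:
        X=onz(cal[n],[p],.135)[0]; print(n,p,X.round(4),'r',np.hypot(*(X[:2]-b)).round(4),'ang',np.arctan2(X[0]-b[0],X[1]-b[1]).round(3))
# triangulate ends scene+side
def tri(a,pa,c,pc):
    o1,d1=rays(cal[a],[pa]);o2,d2=rays(cal[c],[pc]);d1=d1[0];d2=d2[0]
    s=np.linalg.lstsq(np.c_[d1,-d2],o2-o1,rcond=None)[0]
    return (o1+s[0]*d1+o2+s[1]*d2)/2, np.linalg.norm(o1+s[0]*d1-o2-s[1]*d2)
print(tri('scene',(417,205),'side',(290.5,132.5)))
print(tri('scene',(376.5,204),'side',(301.5,159)))
print(tri('scene',(328.4,199.4),'side',(314.5,193.5)))
# plank free end corners top z=.05
print('plank end scene', onz(cal['scene'],[(250+72/3,180+90/3),(250+74/3,180+146/3)],.05).round(4))
E
python3 -c "
from h import *
crop('pics/side0.png','pics/side0d.png',270,200,380,300,7)
crop('pics/side0.png','pics/side0e.png',280,120,340,215,6)"
```

```text
scene (376.5, 204) [0.5172 0.1034 0.135 ] r 0.1384 ang 0.076
scene (417, 205) [0.5236 0.2198 0.135 ] r 0.255 ang 0.066
side (301.5, 159) [0.5209 0.1059 0.135 ] r 0.1412 ang 0.101
side (290.5, 132) [0.5271 0.226  0.135 ] r 0.2614 ang 0.078
wrist (139.5, 71) [0.5168 0.0996 0.135 ] r 0.1346 ang 0.075
wrist (141, 84) [0.5164 0.0906 0.135 ] r 0.1256 ang 0.078
(array([0.52539644, 0.21908664, 0.13858313]), np.float64(0.0006706232517974756))
(array([0.51960742, 0.10266863, 0.13847033]), np.float64(0.000638559938160971))
(array([ 0.50704272, -0.03526874,  0.14882061]), np.float64(0.0008348846601365828))
plank end scene [[ 0.4797 -0.201   0.05  ]
 [ 0.5447 -0.1966  0.05  ]]
```

View pics/side0d.png

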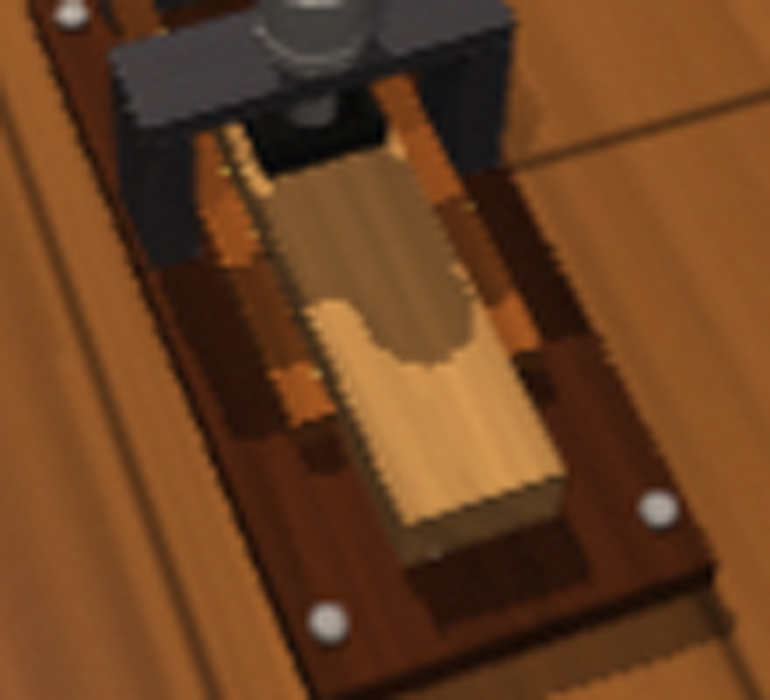

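View pics/side0e.png

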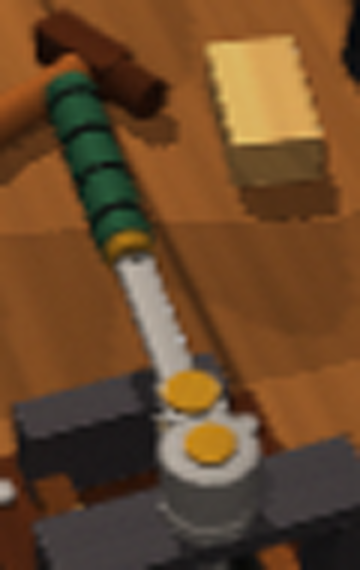

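```bash
python3 - <<'E'
from h import *
from scipy.spatial.transform import Rotation as Ro
cal={n:cams.get_calibration(n) for n in ['scene','side']}
print(onz(cal['side'],[(327.9,275),(350.7,267.9)],.05).round(4), onz(cal['side'],[(327.5,280.5),(350.5,273)],.02).round(4))
s=env.state(); print(Ro.from_rotvec(s['tool_rot']).as_matrix().round(3),s['clock'])
b=np.array([.5067,-.0346]);th=.0187
J=np.array([[np.cos(th),-np.sin(th)],[np.sin(th),np.cos(th)]])
print('home free end world',b+J@[0,-.12], 'stop',b+J@[0,.1])
for p in [(.4797,-.201),(.5447,-.1966)]: print((np.array(p)-b)@J)
E
```

```text
[[ 0.4808 -0.2058  0.05  ]
 [ 0.5392 -0.2062  0.05  ]] [[ 0.4817 -0.2042  0.02  ]
 [ 0.5425 -0.2039  0.02  ]]
[[-0.002  1.     0.   ]
 [ 0.     0.    -1.   ]
 [-1.    -0.002 -0.   ]] 0.15
home free end world [ 0.50894387 -0.15457902] stop [0.50483011 0.06538252]
[-0.03010678 -0.16586604]
[ 0.03496413 -0.16268223]
```

jog_arm:
  commands:
    - [[0,-20,35,0],[0,-20,35,0],[0,-20,35,0],[0,-20,35,0],[0,-20,35,0],[0,-20,35,0],[0,-20,35,0],[40,0,0,0],[40,0,0,0],[0,0,0,0]]
  fingers: 255
  squeeze: 20

```text
clock: 1.4
position: [0.5075, -0.2437, 0.169]
tool_rot: [1.209, 1.218, -1.213]
force: [-1.0, 0.7, -1.0]
finger_gap: -0.0
```

```bash
python3 - <<'E'
from h import *
c,f=shot('scene','1'); c2,f=shot('side','1');c3,f=shot('wrist','1')
crop('pics/scene1.png','pics/scene1c.png',250,180,430,270,4)
crop('pics/wrist1.png','pics/wrist1c.png',0,0,640,400,1.2)
print(env.state()['position'])
E
```

```text
[ 0.51090773 -0.24543863  0.17522972]
```

View pics/scene1c.png

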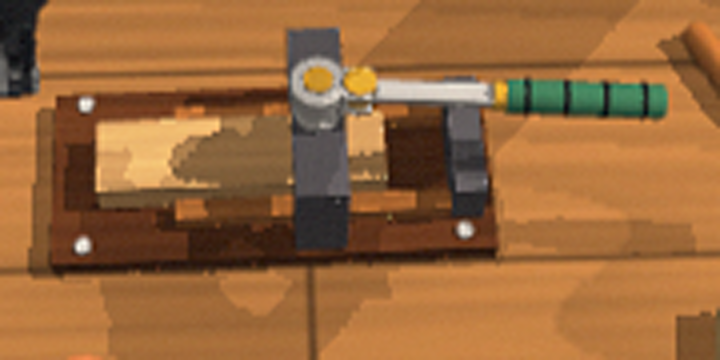

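View pics/wrist1c.png

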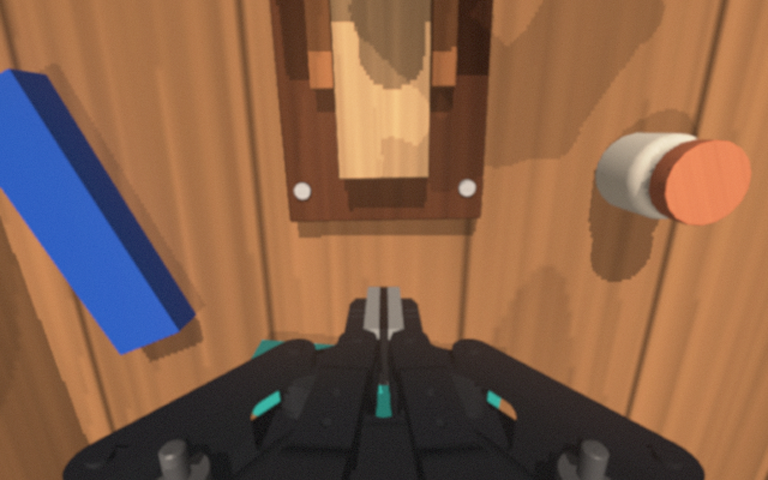

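jog_arm:
  commands:
    - [[35,0,0,0],[35,0,0,0],[30,0,0,0],[20,0,0,0],[5,0,0,0],[0,0,0,0],[0,0,-6,0],[0,0,-6,0],[0,0,-3,0],[0,0,0,0]]

```text
clock: 2.8
position: [0.51, -0.2297, 0.0485]
tool_rot: [1.209, 1.209, -1.209]
force: [-0.2, -0.7, 0.3]
finger_gap: 0.0
```

```bash
python3 - <<'E'
from h import *
c2,f=shot('side','2');c3,f=shot('wrist','2')
crop('pics/wrist2.png','pics/wrist2c.png',120,0,520,350,1.7)
s=env.state();print(s['position'],s['force'],s['clock'])
E
```

```text
[ 0.51004473 -0.22997766  0.04841304] [0.35433173 0.52392289 0.15729471] 2.9
```

View pics/wrist2c.png

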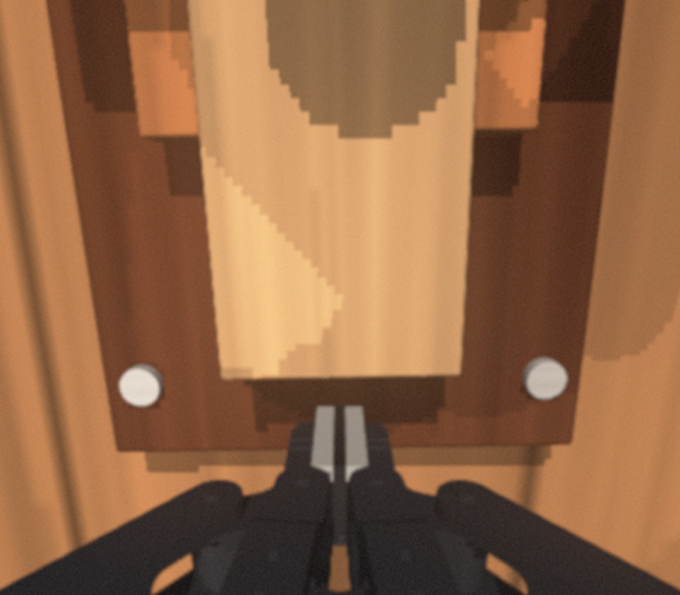

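jog_arm:
  commands:
    - [[0,0,-2,0],[0,0,-2,0],[0,0,-2,0],[0,0,-2,0],[0,0,-2,0],[0,0,-2,0],[0,0,-2,0],[0,0,-2,0],[0,0,-2,0],[0,0,-2,0]]

```text
clock: 4.15
position: [0.51, -0.21, 0.0483]
tool_rot: [1.209, 1.209, -1.209]
force: [-0.1, -0.8, -0.7]
finger_gap: -0.0001
```

jog_arm:
  commands:
    - [[0,0,-2,0],[0,0,-2,0],[0,0,-2,0],[0,0,-2,0],[0,0,-2,0],[0,0,-2,0],[0,0,-2,0],[0,0,-2,0],[0,0,-2,0],[0,0,-2,0]]

```text
clock: 5.4
position: [0.51, -0.1899, 0.0483]
tool_rot: [1.209, 1.209, -1.209]
force: [-0.3, -1.2, 0.1]
finger_gap: 0.0
```

```bash
python3 - <<'E'
from h import *
c2,f=shot('scene','3');c3,f=shot('wrist','3')
crop('pics/wrist3.png','pics/wrist3c.png',120,0,520,350,1.7)
crop('pics/scene3.png','pics/scene3c.png',250,180,430,270,4)
s=env.state();print(s['position'],s['force'],s['clock'])
E
```

```text
[ 0.50997917 -0.18971823  0.04831785] [0.19702349 0.266581   0.56444346] 5.5
```

View pics/wrist3c.png

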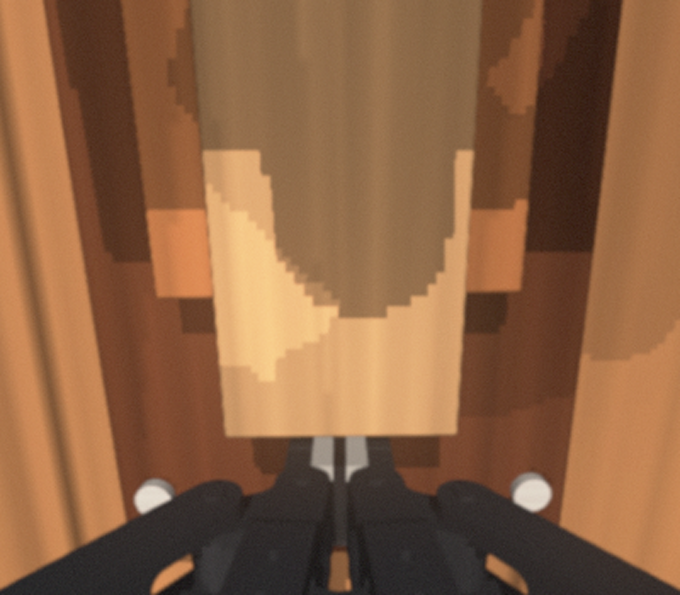

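View pics/scene3c.png

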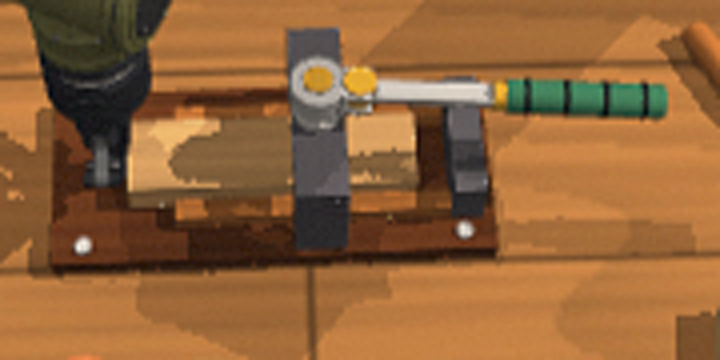

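jog_arm:
  commands:
    - [[0,0,-1.5,0],[0,0,-1.5,0],[0,0,-1.5,0],[0,0,-1.5,0],[0,0,-1.5,0],[0,0,-1.5,0],[0,0,-1.5,0],[0,0,-1.5,0],[0,0,-1,0],[0,0,-1,0]]

```text
clock: 6.75
position: [0.51, -0.176, 0.0483]
tool_rot: [1.209, 1.209, -1.209]
force: [-0.2, -0.7, -0.1]
finger_gap: -0.0002
```

jog_arm:
  commands:
    - [[0,0,-0.5,0],[0,0,-0.5,0],[0,0,-0.5,0],[0,0,-0.5,0],[0,0,-0.5,0],[0,0,-0.5,0],[0,0,-0.5,0],[0,0,-0.5,0],[0,0,-0.5,0],[0,0,-0.5,0]]

```text
clock: 8.0
position: [0.51, -0.171, 0.0483]
tool_rot: [1.209, 1.209, -1.209]
force: [-0.8, -1.2, 0.6]
finger_gap: 0.0002
```

```bash
python3 - <<'E'
from h import *
c2,f=shot('scene','4')
crop('pics/scene4.png','pics/scene4c.png',310,190,400,240,8)
for i in range(3):
  s=env.state();print(s['position'],s['force'],s['clock'])
E
```

```text
[ 0.50999176 -0.17094526  0.04831982] [-1.00202062 -0.98347064 -1.05157251] 8.05
[ 0.50999176 -0.17094526  0.04831982] [-1.00202062 -0.98347064 -1.05157251] 8.05
[ 0.50999176 -0.17094526  0.04831982] [-1.00202062 -0.98347064 -1.05157251] 8.05
```

View pics/scene4c.png

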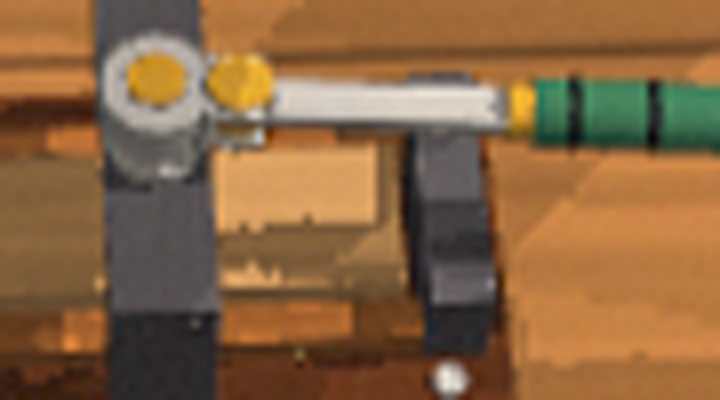

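jog_arm:
  commands:
    - [[0,0,-0.3,0],[0,0,-0.3,0],[0,0,-0.3,0],[0,0,-0.3,0],[0,0,-0.3,0],[0,0,-0.3,0],[0,0,-0.3,0],[0,0,-0.3,0],[0,0,-0.3,0],[0,0,-0.3,0]]

```text
clock: 9.3
position: [0.51, -0.168, 0.0484]
tool_rot: [1.209, 1.209, -1.209]
force: [0.0, -1.9, -0.7]
finger_gap: -0.0001
```

jog_arm:
  commands:
    - [[0,0,-0.2,0],[0,0,-0.2,0],[0,0,-0.2,0],[0,0,-0.2,0],[0,0,-0.2,0],[0,0,-0.2,0],[0,0,-0.2,0],[0,0,-0.2,0],[0,0,-0.2,0],[0,0,-0.2,0]]

```text
clock: 10.55
position: [0.51, -0.166, 0.0484]
tool_rot: [1.209, 1.209, -1.209]
force: [0.5, -2.0, 0.0]
finger_gap: 0.0003
```

jog_arm:
  commands:
    - [[0,0,-0.2,0],[0,0,-0.2,0],[0,0,-0.2,0],[0,0,-0.2,0],[0,0,-0.2,0],[0,0,-0.2,0],[0,0,-0.2,0],[0,0,-0.2,0],[0,0,-0.2,0],[0,0,-0.2,0]]

```text
clock: 11.8
position: [0.5107, -0.1655, 0.049]
tool_rot: [1.207, 1.206, -1.209]
force: [1.9, -8.4, -0.9]
finger_gap: 0.0002
```

```bash
python3 - <<'E'
from h import *
c2,f=shot('scene','5');shot('side','5')
crop('pics/scene5.png','pics/scene5c.png',310,190,400,240,8)
crop('pics/side5.png','pics/side5c.png',270,180,370,290,5)
s=env.state();print(s['position'],s['force'],s['clock'])
E
```

```text
[ 0.51076189 -0.16553349  0.0490118 ] [ 0.39287139 -8.17528226 -1.41425922] 11.9
```

View pics/scene5c.png

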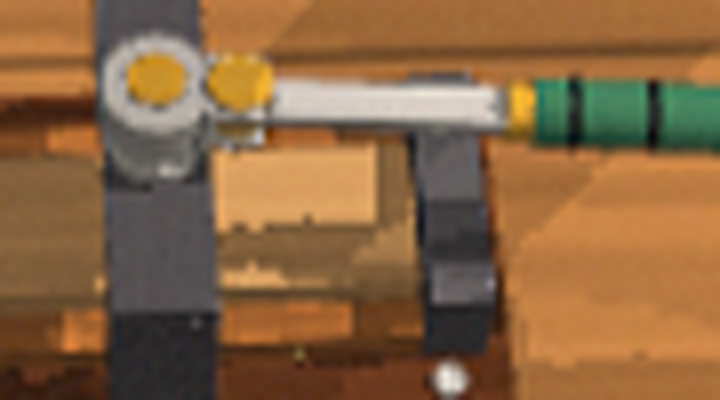

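View pics/side5c.png

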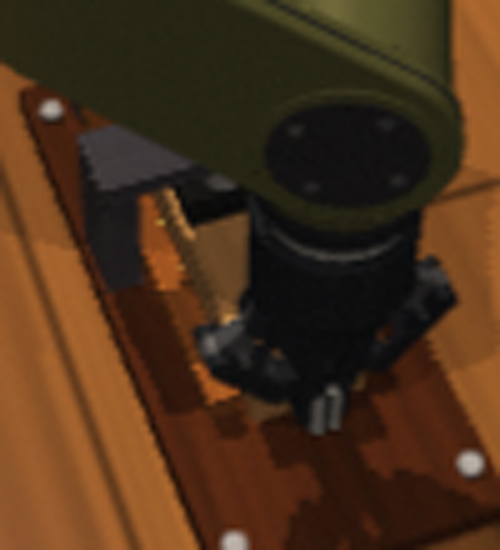

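jog_arm:
  commands:
    - [[0,0,2,0],[0,0,6,0],[0,0,7,0],[-40,0,0,0],[-50,0,0,0],[-50,0,0,0],[-50,0,-20,0],[-10,0,-40,0],[0,0,-45,0],[0,0,-45,0]]

```text
clock: 13.15
position: [0.5098, -0.0279, 0.2487]
tool_rot: [1.21, 1.209, -1.209]
force: [0.4, -0.2, 0.8]
finger_gap: -0.0001
```

jog_arm:
  commands:
    - [[0,0,-45,0],[0,-10,-45,0],[0,-10,-45,0],[0,-12,-40,0.05],[0,0,0,0.025],[30,0,0,0],[30,0,0,0],[0,0,0,0],[0,0,0,0],[0,0,0,0]]

```text
clock: 14.4
position: [0.4791, 0.1458, 0.1902]
tool_rot: [1.266, 1.171, -1.262]
force: [-0.9, 0.7, 0.2]
finger_gap: 0.0001
```

```bash
python3 - <<'E'
from h import *
c,f=shot('scene','6');shot('side','6');shot('wrist','6')
crop('pics/scene6.png','pics/scene6c.png',250,160,450,280,4)
crop('pics/side6.png','pics/side6c.png',230,100,390,300,3)
s=env.state();print(s['position'],s['tool_rot'],s['force'],s['clock'])
E
```

```text
[0.47859893 0.1460032  0.18949454] [ 1.26552323  1.17166595 -1.26266664] [-0.63166424  0.26811839  0.02130797] 14.55
```

View pics/scene6c.png

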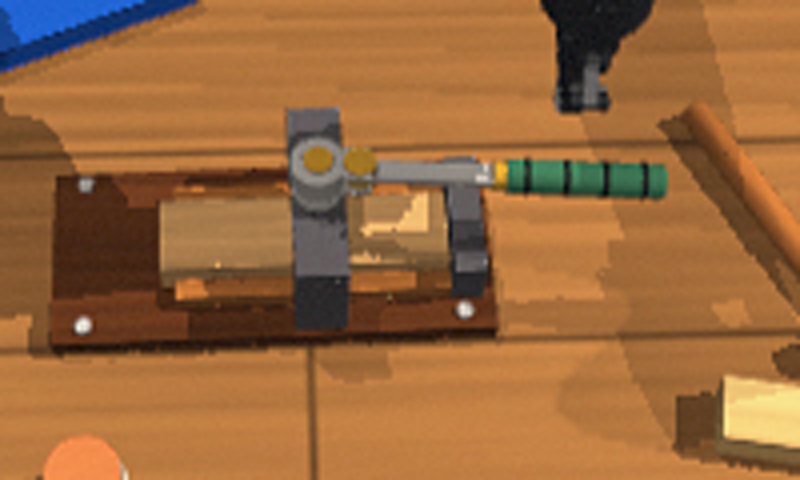

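View pics/side6c.png

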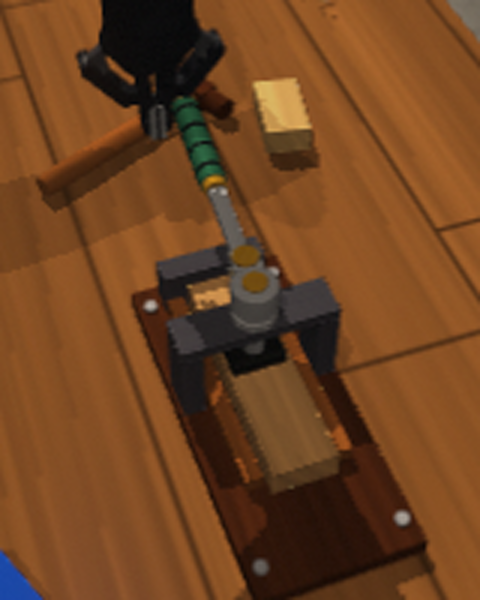

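View pics/wrist6.png

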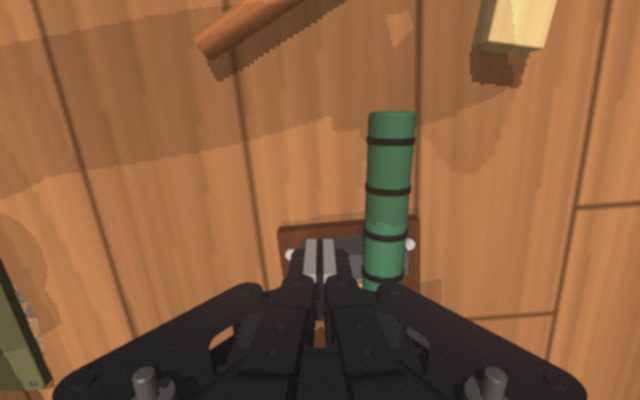

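jog_arm:
  commands:
    - [[25,0,0,0],[20,0,0,0],[12,0,0,0],[0,0,0,0],[0,3,0,0],[0,3,0,0],[0,3,0,0],[0,0,0,0],[0,0,0,0],[0,0,0,0]]

```text
clock: 15.8
position: [0.4869, 0.1453, 0.1313]
tool_rot: [1.264, 1.173, -1.264]
force: [0.1, 0.4, -0.7]
finger_gap: -0.0
```

```bash
python3 - <<'E'
from h import *
c,f=shot('wrist','7')
s=env.state();print(s['position'],s['tool_rot'],s['force'],s['clock'])
E
```

```text
[0.48685844 0.14530019 0.13126288] [ 1.26412537  1.17289526 -1.26433023] [ 0.70470162 -0.18285916 -0.18471534] 15.85
```

View pics/wrist7.png

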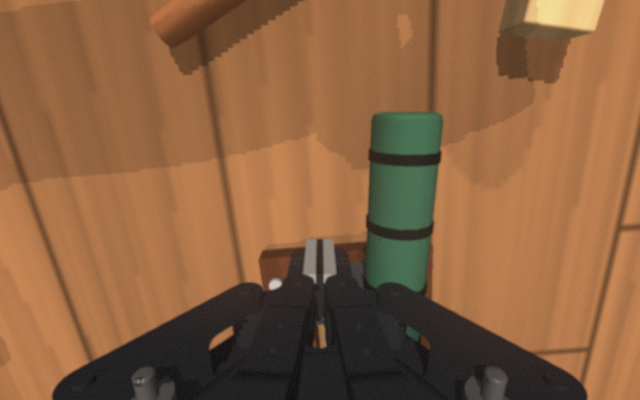

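jog_arm:
  commands:
    - [[-6,0,0,0],[0,2,0,0],[0,2,0,0],[0,2,0,0],[0,3.6,-0.5,0.02],[0,3.6,-0.5,0.02],[0,3.6,-0.5,0.02],[0,3.6,-0.5,0.02],[0,3.6,-0.5,0.02],[0,3.6,-0.5,0.02]]

```text
clock: 17.1
position: [0.515, 0.1452, 0.1373]
tool_rot: [1.352, 1.11, -1.352]
force: [-0.6, 1.1, -0.0]
finger_gap: 0.0003
```

```bash
cat > st.py <<'E'
from h import *
from scipy.spatial.transform import Rotation as Ro
def rep():
    s=env.state();R=Ro.from_rotvec(s['tool_rot']).as_matrix();b=np.array([.5067,-.0346])
    yaw=np.arctan2(-R[1,1],R[0,1]); p=s['position'][:2]-b
    rad=np.array([np.sin(yaw),np.cos(yaw)]);tan=np.array([np.cos(yaw),-np.sin(yaw)])
    print('yaw %.3f r %.4f tan %.4f Ft %.1f Fr %.1f z %.4f t %.2f'%(yaw,p@rad,p@tan,s['force'][:2]@tan,s['force'][:2]@rad,s['position'][2],s['clock']))
E
python3 - <<'E'
from st import *
c,f=shot('wrist','8');shot('scene','8');crop('pics/scene8.png','pics/scene8c.png',250,160,450,280,4)
rep()
E
```

```text
yaw 0.196 r 0.1779 tan -0.0267 Ft -1.1 Fr 0.3 z 0.1374 t 17.20
```

View pics/wrist8.png

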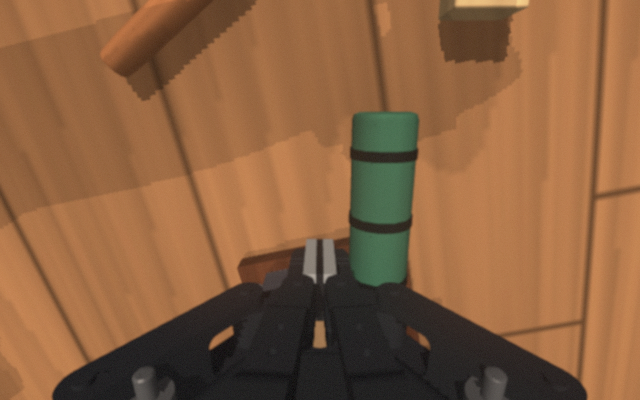

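View pics/scene8c.png

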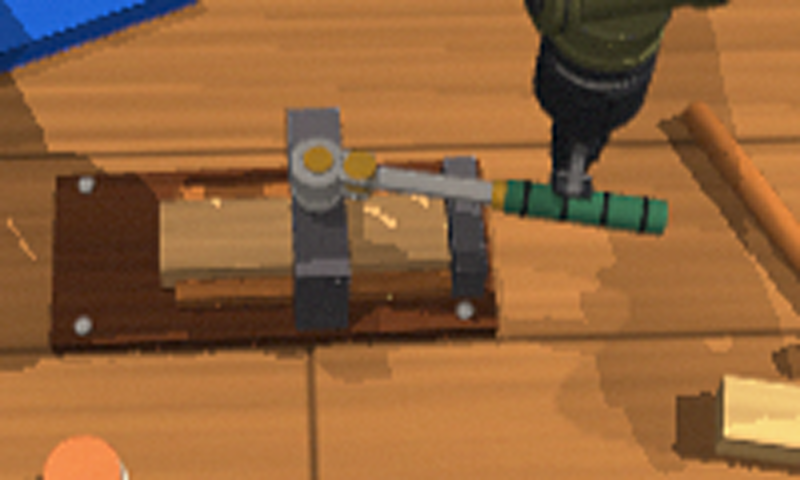

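jog_arm:
  commands:
    - [[0,3.6,-0.5,0.02],[0,3.6,-0.5,0.02],[0,3.6,-0.5,0.02],[0,3.6,-0.5,0.02],[0,3.6,-0.5,0.02],[0,3.6,-0.5,0.02],[0,3.6,-0.5,0.02],[0,3.6,-0.5,0.02],[0,3.6,-0.5,0.02],[0,3.6,-0.5,0.02]]

```text
clock: 18.45
position: [0.5509, 0.1398, 0.1373]
tool_rot: [1.495, 0.995, -1.495]
force: [-0.5, 2.3, -0.7]
finger_gap: 0.0003
```

jog_arm:
  commands:
    - [[0,3.6,-0.5,0.02],[0,2.7,-0.4,0.015],[0,2.7,-0.4,0.015],[0,2.7,-0.4,0.015],[0,1.8,-0.3,0.01],[0,1.8,-0.3,0.01],[0,1.8,-0.3,0.01],[0,1.8,-0.3,0.01],[0,1.8,-0.3,0.01],[0,1.8,-0.3,0.01]]

```text
clock: 19.7
position: [0.5723, 0.1331, 0.1372]
tool_rot: [1.581, 0.916, -1.582]
force: [-1.9, 1.3, -0.4]
finger_gap: 0.0002
```

```bash
python3 -c "
from st import *
rep()"
```

```text
yaw 0.521 r 0.1781 tan -0.0265 Ft -2.2 Fr 0.2 z 0.1372 t 19.70
```

jog_arm:
  commands:
    - [[0,1.8,-0.3,0.01],[0,1.8,-0.3,0.01],[0,1.8,-0.3,0.01],[0,1.8,-0.3,0.01],[0,1.8,-0.3,0.01],[0,1.8,-0.3,0.01],[0,0,0,0],[0,0,0,0],[0,0,0,0],[0,0,0,0]]

```text
clock: 20.95
position: [0.5825, 0.1291, 0.1373]
tool_rot: [1.622, 0.877, -1.622]
force: [-3.3, -0.3, -0.9]
finger_gap: 0.0001
```

```bash
python3 -c "
from st import *
rep()"
```

```text
yaw 0.580 r 0.1785 tan -0.0263 Ft -2.6 Fr -2.1 z 0.1373 t 20.95
```

jog_arm:
  commands:
    - [[0,1.8,-0.3,0.01],[0,1.8,-0.3,0.01],[0,1.8,-0.3,0.01],[0,1.8,-0.3,0.01],[0,1.8,-0.3,0.01],[0,1.8,-0.3,0.01],[0,0,0,0],[0,0,0,0],[0,0,0,0],[0,0,0,0]]

```text
clock: 22.2
position: [0.5913, 0.1249, 0.1367]
tool_rot: [1.661, 0.837, -1.666]
force: [-7.4, 1.8, -0.3]
finger_gap: -0.0003
```

```bash
python3 -c "
from st import *
rep()"
```

```text
yaw 0.640 r 0.1785 tan -0.0274 Ft -7.0 Fr -3.0 z 0.1367 t 22.20
```

jog_arm:
  commands:
    - [[0,1.8,-0.3,0.01],[0,1.8,-0.3,0.01],[0,1.8,-0.3,0.01],[0,1.8,-0.3,0.01],[0,0,0,0],[0,0,0,0],[0,0,0,0],[0,0,0,0],[0,0,0,0],[0,0,0,0]]

```text
clock: 23.45
position: [0.597, 0.1219, 0.1363]
tool_rot: [1.687, 0.811, -1.695]
force: [-9.5, 2.7, 1.0]
finger_gap: -0.0003
```

```bash
python3 -c "
from st import *
rep()"
```

```text
yaw 0.680 r 0.1785 tan -0.0283 Ft -9.1 Fr -3.8 z 0.1363 t 23.45
```

jog_arm:
  commands:
    - [[0,1.8,-0.3,0.01],[0,1.8,-0.3,0.01],[0,1.8,-0.3,0.01],[0,1.8,-0.3,0.01],[0,0,0,0],[0,0,0,0],[0,0,0,0],[0,0,0,0],[0,0,0,0],[0,0,0,0]]

```text
clock: 24.7
position: [0.6025, 0.1188, 0.136]
tool_rot: [1.713, 0.783, -1.724]
force: [-11.9, 4.9, 1.4]
finger_gap: 0.0001
```

```bash
python3 -c "
from st import *
rep()"
```

```text
yaw 0.720 r 0.1785 tan -0.0291 Ft -12.2 Fr -4.2 z 0.1360 t 24.70
```

jog_arm:
  commands:
    - [[0,1.5,-0.3,0.01],[0,1.5,-0.3,0.01],[0,1.5,-0.3,0.01],[0,0,0,0],[0,0,0,0],[0,0,0,0],[0,0,0,0],[0,0,0,0],[0,0,0,0],[0,0,0,0]]

```text
clock: 25.95
position: [0.6095, 0.115, 0.1376]
tool_rot: [1.737, 0.755, -1.736]
force: [0.4, 0.6, 1.0]
finger_gap: -0.0
```

```bash
python3 -c "
from st import *
shot('scene','9');crop('pics/scene9.png','pics/scene9c.png',300,160,460,280,5)
rep()"
```

```text
yaw 0.750 r 0.1795 tan -0.0268 Ft -0.1 Fr -0.0 z 0.1375 t 26.00
```

View pics/scene9c.png

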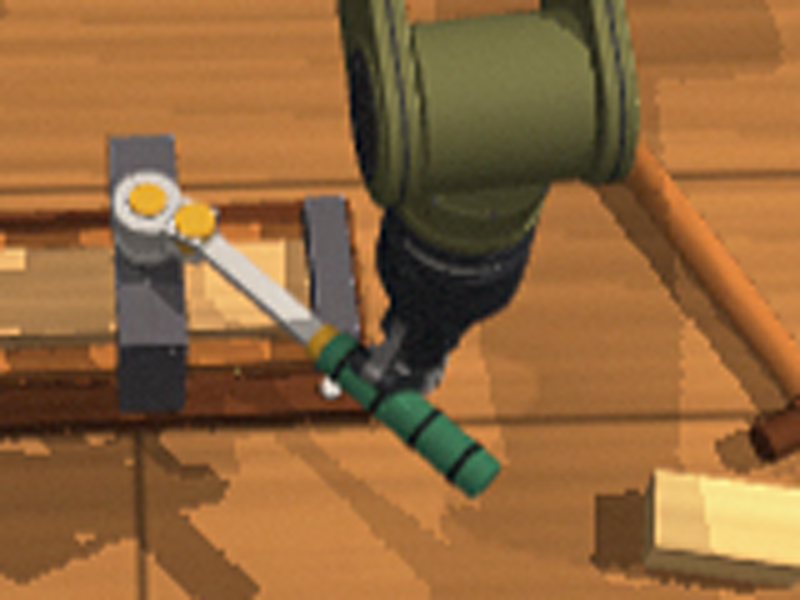

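Force fell from 12.9 N to 0, and the handle shows a bend at the pin (195,220). I'll back off and check.

jog_arm:
  commands:
    - [[0,-5,0,0],[0,-10,0,0],[0,-10,0,0],[-30,0,0,0],[-40,0,0,0],[-40,0,0,0],[0,-30,0,0],[0,-50,0,0],[0,0,0,0],[0,0,0,0]]

```text
clock: 27.25
position: [0.5322, 0.1868, 0.2474]
tool_rot: [1.736, 0.756, -1.735]
force: [0.6, -0.5, 0.5]
finger_gap: -0.0001
```

```bash
python3 - <<'E'
from st import *
cs,_=shot('scene','10');cd,_=shot('side','10');shot('wrist','10')
crop('pics/scene10.png','pics/scene10c.png',250,170,450,280,4)
crop('pics/side10.png','pics/side10c.png',240,100,400,300,3)
rep()
for n,c in (('scene',cs),('side',cd)):
    h=cv2.cvtColor(cv2.imread(f'pics/{n}10.png'),cv2.COLOR_BGR2HSV)
    m=((h[...,0]>17)&(h[...,0]<27)&(h[...,1]>180)&(h[...,2]>110)).astype(np.uint8)
    k,l,s,ce=cv2.connectedComponentsWithStats(m); Y=[]
    for i in range(1,k):
        if s[i,4]>10 and 300<ce[i][0]<345 and 180<ce[i][1]<212: Y.append(onz(c,[ce[i]],.149)[0]); print(n,ce[i].round(1),s[i,4],Y[-1].round(4))
    m=((h[...,0]>65)&(h[...,0]<82)&(h[...,1]>80)).astype(np.uint8)
    pts=np.argwhere(m)[:,::-1]; pts=pts[(pts[:,0]>285)&(pts[:,0]<420)&(pts[:,1]>110)&(pts[:,1]<270)]
    g=onz(c,[pts.mean(0)],.137)[0]; print('green',pts.mean(0).round(1),len(pts),g.round(4))
    Y.sort(key=lambda v:v[1])
    if len(Y)>=2:
        a=Y[1]-Y[0];q=g-Y[1]; print('arm ang',np.arctan2(a[0],a[1]).round(3),'handle',np.arctan2(q[0],q[1]).round(3),np.hypot(*a[:2]).round(4))
E
```

```text
yaw 0.751 r 0.1791 tan -0.1315 Ft -0.5 Fr -0.1 z 0.2472 t 27.40
scene [329.1 199.3] 29 [ 0.5064 -0.033   0.149 ]
scene [338.7 203.5] 39 [ 0.5214 -0.0061  0.149 ]
green [380.9 242.1] 305 [0.6397 0.1044 0.137 ]
arm ang 0.507 handle 0.819 0.0308
side [316.5 184.7] 30 [ 0.522  -0.0099  0.149 ]
side [314.4 193.6] 39 [ 0.5069 -0.0361  0.149 ]
green [343.4 149. ] 209 [0.6437 0.1044 0.137 ]
arm ang 0.523 handle 0.817 0.0302
```

View pics/scene10c.png

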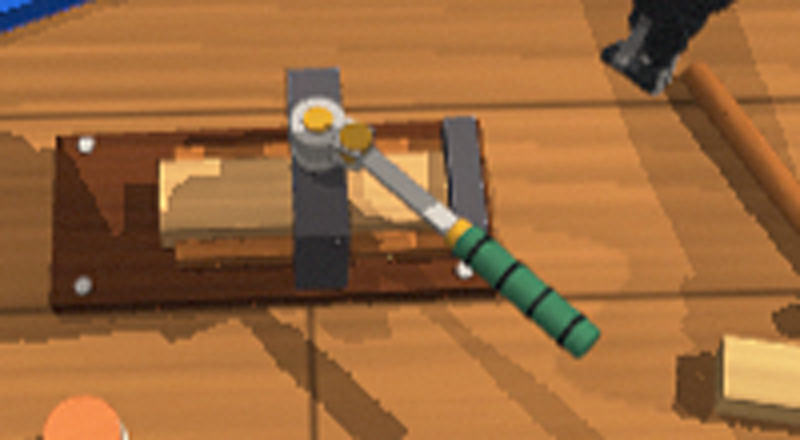

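View pics/side10c.png

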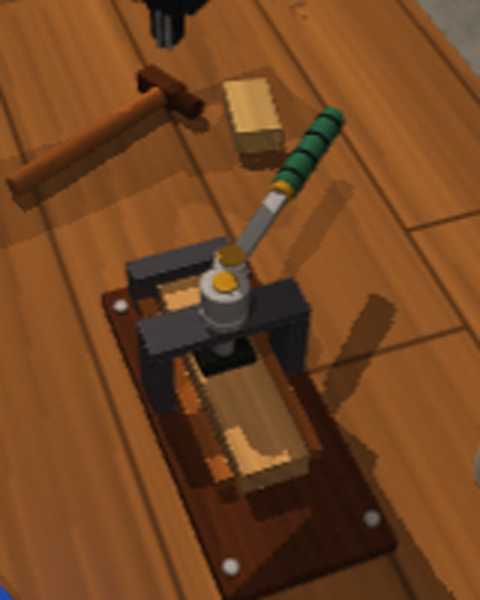

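```bash
python3 - <<'E'
from h import *
crop('pics/scene10.png','pics/scene10d.png',320,190,380,245,10)
c=cams.get_calibration('scene');d=cams.get_calibration('side')
b=np.array([.5067,-.0346]);th=.0187;J=np.array([[np.cos(th),-np.sin(th)],[np.sin(th),np.cos(th)]])
P=np.array([[-.03,-.12],[.03,-.12],[-.03,.1],[.03,.1]])@J.T+b
X=np.c_[P,np.full(4,.05)]
print('home corners: scene',proj(c,X).round(1).tolist(),'side',proj(d,X).round(1).tolist())
crop('pics/side10.png','pics/side10d.png',300,225,350,275,12)
E
```

```text
home corners: scene [[288.9, 209.5], [288.9, 226.6], [360.0, 206.7], [361.8, 223.8]] side [[319.7, 257.9], [342.3, 250.6], [290.9, 194.6], [311.1, 189.1]]
```

View pics/scene10d.png

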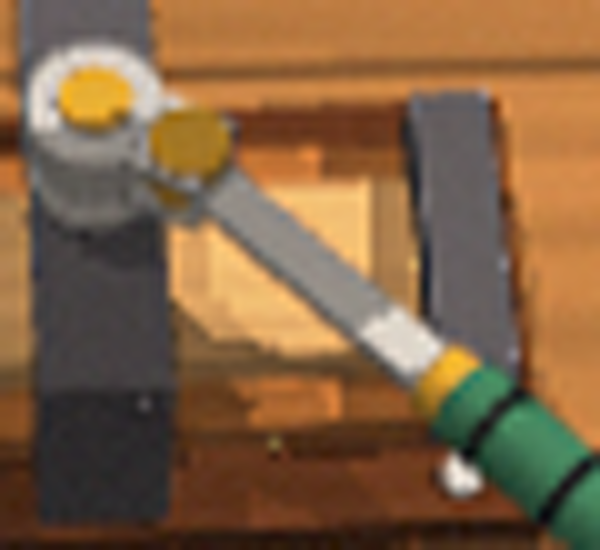

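View pics/side10d.png

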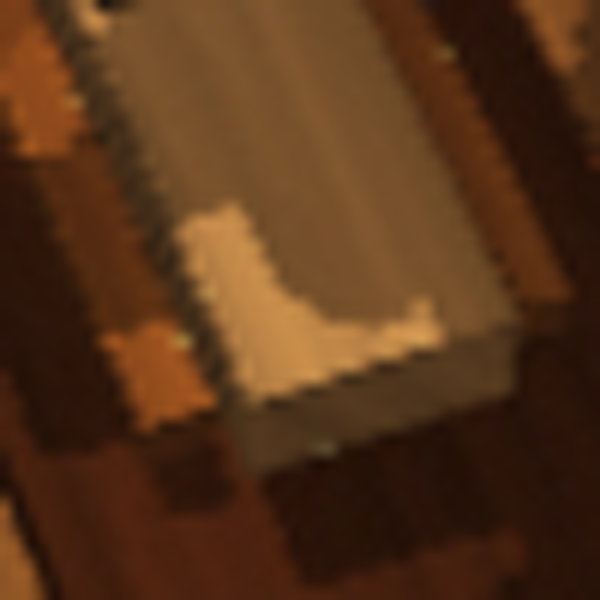

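```bash
python3 - <<'E'
from h import *
d=cams.get_calibration('side');c=cams.get_calibration('scene')
b=np.array([.5067,-.0346]);th=.0187;J=np.array([[np.cos(th),-np.sin(th)],[np.sin(th),np.cos(th)]])
for n,C,p in (('side',d,[(320.4,258.8),(343.2,252.1)]),('scene',c,[(290,209.8),(290.3,228)])):
    X=onz(C,p,.05)[:,:2]; print(n,((X-b)@J).round(4).tolist())
# rendered free-end frame profile across the three scene frames (row 216): boundary column of plank free end
for t in ('6','8','10'):
    im=cv2.imread(f'pics/scene{t}.png').astype(int)
    print(t,[tuple(im[216,x]) [2] for x in range(284,296)],[im[212,x][2] for x in range(352,370)])
shot('wrist','11')
E
```

```text
side [[-0.0294, -0.123], [0.0304, -0.1248]]
scene [[-0.0286, -0.1167], [0.0348, -0.1159]]
6 [np.int64(76), np.int64(76), np.int64(75), np.int64(78), np.int64(74), np.int64(79), np.int64(176), np.int64(167), np.int64(167), np.int64(167), np.int64(168), np.int64(168)] [np.int64(203), np.int64(243), np.int64(242), np.int64(242), np.int64(244), np.int64(168), np.int64(175), np.int64(176), np.int64(171), np.int64(88), np.int64(78), np.int64(103), np.int64(101), np.int64(102), np.int64(99), np.int64(99), np.int64(99), np.int64(99)]
8 [np.int64(78), np.int64(75), np.int64(73), np.int64(77), np.int64(73), np.int64(83), np.int64(176), np.int64(167), np.int64(165), np.int64(165), np.int64(167), np.int64(168)] [np.int64(175), np.int64(172), np.int64(172), np.int64(171), np.int64(171), np.int64(170), np.int64(174), np.int64(175), np.int64(176), np.int64(91), np.int64(56), np.int64(67), np.int64(98), np.int64(94), np.int64(95), np.int64(95), np.int64(100), np.int64(101)]
10 [np.int64(71), np.int64(73), np.int64(72), np.int64(74), np.int64(70), np.int64(99), np.int64(253), np.int64(238), np.int64(238), np.int64(227), np.int64(161), np.int64(166)] [np.int64(245), np.int64(244), np.int64(243), np.int64(243), np.int64(246), np.int64(169), np.int64(174), np.int64(176), np.int64(174), np.int64(89), np.int64(80), np.int64(102), np.int64(103), np.int64(104), np.int64(102), np.int64(100), np.int64(101), np.int64(99)]
```

```bash
python3 -c "
from rig import workorder,env
s=env.state();print(s['clock'],s['force'],s['position']);print(workorder.sign_off())"
```

```text
27.45 [-0.31766546 -0.76564667  0.98102267] [0.53285497 0.18600321 0.24720416]
the job is handed in; nothing more can be done
None
```

The plank is clamped home against the stop, and the wrench has broken away and stays bent. I handed the job in at 27.45 s of the 67 s allowed.

- **Plank:** I pushed it home with the shut fingers, slowing to about 1.6 mm/s at the end. The push force rose from about 2 N to 8 N, and the tool stopped where the stop should be. The free end then measured jig y of about -123 to -125 mm in the side view and -116 to -117 mm in the scene view, against -120 for fully home. The two views disagree by about 8 mm, though their mean is right. The dark strip beside the stop looks like the stop's own face, but these pictures could not rule out a gap of a millimetre or so. The plank did not shift in the scene camera during or after the tightening.
- **Wrench:** I pulled the grip clockwise along its arc. The load rose in steps (about 7.5, 10 and 13 N), then dropped to zero as the wrench gave way, and I stopped and backed off. The last total-force reading before it gave way was about 13 N, well under the 25 N that would overtighten the bolt. After I backed off, the handle bend measured about 0.31 rad in one view and 0.29 rad in the other, against 0.30 at its stop.
- **Surroundings:** At hand-in the arm was clear of everything, with only sensor noise on the force reading. The jar, mallet and offcut looked unmoved in the pictures and I did not measure them. I never reached for the blue and turquoise look-alikes.

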